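Put the metalworking bench pieces back on their own bases

ROBOT

A 6-joint arm with a two-finger parallel gripper is mounted at the origin on the work surface. World frame = base frame: x ahead of the robot, y to its left, z up, the work surface at z = 0. Lengths are in m, angles in degrees, forces in N, time in s.
With the tool pointing down it reaches from about 0.4 to 0.825 m from the base axis. Payload 7 kg.
Tool frame: the origin (TCP) lies midway between the tips of the shut fingers; the grasp point (between the pads) lies 19 mm behind it; z points along the fingers, y is the line along which they close (so a half turn about z gives the same grasp; the last joint's range is limited). The gripper opens to 88 mm and grips with 3 to 60 N. Pads are 19 mm wide; open, the fingers measure 130 mm over their backs; the gripper's body (78 mm by 193 mm) begins 47 mm behind the grasp point.
Start: joints at [-58.78, 20.546, 0.682, 0, -70.136, -16.507], TCP at [0.171, -0.653, 0.227] pointing down, gripper open.
Joint ranges: [-176.03, 176.03], [-82.01, 121.73], [-58.28, 71.71], [-173.87, 95.51], [-174.79, -0.11], [-173.66, 173.66]. Speed limits (degrees/s): [136.94, 136.94, 172.46, 180, 180, 180].

INTERFACE

Orientations are given as [roll, pitch, yaw] about the fixed x, y, z axes, in that order (R = Rz(yaw) Ry(pitch) Rx(roll)).
In Python, from plant import ctrl gives the robot as it stands.
- The arm moves only by the tool step_arm, never from a script. Its argument "rows" is a list of rows, each a list of 3 entries, a list of its own where there are three numbers: the closure, from 0 (fully open) to 1 (shut), then the shift along the world's x, y, z in mm, then the turn, a rotation vector about the world's x, y, z in rad. A call has exactly 5 rows; each row is the pose to reach, as a shift and turn from the pose commanded when the call began; what a row does not reach only later rows make up. A row lasts 1/12 s, in which the tool goes at most 41.7 mm and 7.16 degrees, less where a joint would pass 70% of its speed; a pose out of reach is approached as far as the arm can. A call with a gripper value outside its range is refused whole. The fingers move at their own pace and stop on an object; the grip force is fixed at half the most. Time passes only in rows, so rows that repeat a pose let the fingers close, or fill a call up. It gives the time, the measured TCP pose, the force, the opening and the grip force at its end, in the units of the state.
- ctrl.get_obs(): the state, without advancing time (a new reading comes with each control period).
- ctrl.snapshot(name): name is "side" or "top"; returns the picture (384x512x3 uint8, red, green, blue); there is no depth.
- ctrl.camera_model(name): a dict with "intrinsics" (3x3 intrinsics, pixels), "R" (3x3) and "t" (3): a world point X has camera coordinates R X + t. Camera axes: x right, y down, z forward; pixel columns grow to the right and rows downward; lengths in m; the calibration is good to about 2 mm. A picture is of the moment at which its call begins. camera_model takes no time and is no camera call.
- ctrl.close_job(): hands the job in; it is judged then, once.
The state is a dict: "clock": time; "joint_pos": joint angles; "qvel": joint speeds; "tau": joint torques, N m; "tool_pos": TCP position; "orientation": TCP orientation; "force": force on the tool from outside, world axes, zero at the start; "moment": the same for the moment, N m; "opening": finger opening in m; "gripper_force": force on a finger pad.
Only numpy, scipy, OpenCV 4.12 (cv2) and the standard library are available. Lean on these libraries where they do the work, as an engineer would, in place of code of your own. Each camera call takes 0.05 s, during which the arm holds its last target. There are 200 camera calls.

TASK

After the class the little anvil, the soldering brick and the closed jar were each left on another's base: put the anvil on the round rubber pad, the brick on the square ceramic tile and the jar in the oblong metal tray, each upright and in the middle of its base. Use the empty cork mat to set one aside on the way, and never set any of them down on the dusty bench top. Leave the mug, the solder spool and the hammer where they are.

Things in the scene. Friction and masses are not known exactly. Their poses are not given: they have to be found in the camera images.
- anvil: small dark grey steel anvil, loose, 0.5 to 0.8 kg, 55 mm high. Origin at the centre of the underside of its foot, z up, x along its length. Foot 64 (x) by 42 (y) by 12 mm high; waist 34 by 22 mm from 12 to 37 mm high; flat face 50 (x) by 30 (y) mm from 37 to 55 mm high, a round tapering horn reaching to x = +51 mm and a square heel to x = -43 mm. Take it from above across y, by the 30 mm wide face.
- brick: pale plaster-coloured soldering brick, loose, 0.1 to 0.2 kg, 80 (x) by 45 (y) by 30 mm high, scored with fine grey lines and one dark scorch mark on top. Origin at the centre of its underside, z up.
- jar: closed round screw-cap jar, white with a red cap, loose, 0.13 to 0.25 kg, 46 mm diameter, 70 mm high, standing upright. Origin at the centre of its underside, z up.
- rubber_pad: round black rubber pad, fixed, 120 mm diameter, flat top 12 mm above the bench: the anvil's base. Origin at the centre of its underside, on the bench.
- tile: square white ceramic tile, fixed, 116 by 116 mm, flat top 10 mm above the bench: the brick's base. Origin at the centre of its underside, on the bench.
- tray: oblong shallow tray of bright metal, fixed, 140 (x) by 110 (y) mm outside, flat inner floor 8 mm above the bench, 134 by 104 mm inside, rim 3 mm thick whose top is 14 mm above the bench: the jar's base. Origin at the centre of its underside, on the bench.
- cork_mat: hexagonal brown cork mat, fixed, 110 mm across flats, flat top 10 mm above the bench, empty at the start: the spot for setting one thing aside. Origin at the centre of its underside, on the bench.
- mug: white mug, loose bystander, 80 mm diameter, 90 mm high, handle at its +y side. Origin at the centre of its underside.
- spool: solder spool with blue flanges standing on end, loose bystander, 54 mm diameter, 30 mm high. Origin at the centre of its underside.
- hammer: hammer lying flat beyond the work, loose bystander, 260 mm long, 26 mm thick, steel head 88 mm wide. Origin under its middle, x along the handle towards the head.
There are look-alikes about, which are no part of the job. Leave any yellow look-alike of the jar alone.

How it is judged:
By the outcome, as a careful person would: the job done as asked, in the order asked, and still so for the second after the job is handed in, with the robot touching nothing.
It also fails if it takes over 117 s, if anything falls off the work surface, if the arm or the gripper's body presses on something with over 40 N, if the wrist force passes 120 N, or if a joint passes its speed limit or range.

## Working session

There is one attempt and no reset: what is moved stays moved. The work goes in short steps, Python scripts to look and compute and a tool call to move; the robot and the scene stay as the last step left them, time stands still between calls to the robot, and variables do not carry over. Pictures are saved under pics/ and viewed, at most 14 in all, crops included, and the job is handed in when it is done.

Besides the shell and the picture viewer there is one more tool, called after "Request:" as a command line: name --argument value ..., lists and objects as JSON in quotes. step_arm: Moves the arm, as the interface text tells. Its arguments: {"type":"object","properties":{"rows":{"type":"array"}},"required":["rows"]}

```bash
mkdir -p pics; python3 - <<'E'
from plant import ctrl
import cv2
for n in("top","side"):
    im=ctrl.snapshot(n); cv2.imwrite(f"pics/{n}0.png",im[:,:,::-1])
    m=ctrl.camera_model(n); print(n,m)
print(ctrl.get_obs())
E
```

```text
top {'intrinsics': array([[397.88369848,   0.        , 253.86628685],
       [  0.        , 397.88369848, 190.0926878 ],
       [  0.        ,   0.        ,   1.        ]]), 'R': array([[-0.00767705, -0.99993837, -0.00801992],
       [-0.99395799,  0.00850882, -0.10943091],
       [ 0.1094924 ,  0.00713136, -0.99396205]]), 't': array([0.06962833, 0.60752119, 1.25801168])}
side {'intrinsics': array([[473.31050144,   0.        , 254.77796371],
       [  0.        , 473.31050144, 194.57056092],
       [  0.        ,   0.        ,   1.        ]]), 'R': array([[-0.99916773, -0.04031704,  0.00619594],
       [-0.03112652,  0.65543201, -0.7546125 ],
       [ 0.02636273, -0.75417731, -0.65614144]]), 't': array([0.60627932, 0.01258113, 1.30052919])}
{'clock': 0.1, 'joint_pos': array([-5.87812731e+01,  2.05899385e+01,  6.41545727e-01, -1.82459186e-02,
       -7.01368283e+01, -1.65044586e+01]), 'qvel': array([-0.01261234, -0.04004577,  0.021491  ,  0.05665816,  0.08411133,
       -0.05825511]), 'tau': array([ 8.60706477e-04, -5.84168351e+01,  2.93750721e+01,  7.01558501e+00,
        1.01112068e-02, -5.06882736e-05]), 'tool_pos': array([ 0.17129562, -0.65246696,  0.22570451]), 'orientation': array([ 1.79913417e+02, -7.76619842e-03, -1.65291938e+02]), 'force': array([-0.45600664,  0.34309787, -0.32474335]), 'moment': array([0.02279137, 0.04511561, 0.00059757]), 'gripper_force': 0.0, 'opening': 0.08721033522106708}
```

View pics/top0.png

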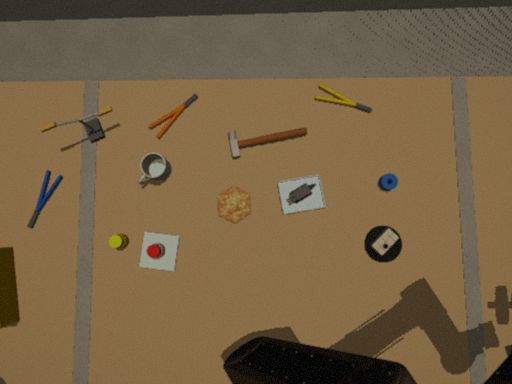

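View pics/side0.png

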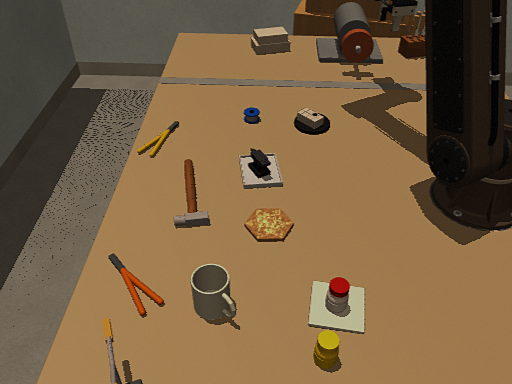

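The top picture has the jar (155,251) on the tile (160,252), the anvil (301,193) in the tray, the brick (385,241) on the pad (383,244), and the cork empty at (235,204). The yellow jar look-alike is at (118,242). I'll put the brick on the cork first, then anvil, jar and brick to their bases. Next I'll measure.

```bash
cat > h.py <<'E'
import numpy as np, cv2
from plant import ctrl
def ray(n,px,z):
    m=ctrl.camera_model(n); R,t,K=m["R"],m["t"],m["intrinsics"]
    C=-R.T@t; px=np.atleast_2d(px).astype(float)
    d=np.c_[px,np.ones(len(px))]@np.linalg.inv(K).T@R
    return (C+d*((z-C[2])/d[:,2])[:,None])[:,:2]
def rect(n,mask,z,hull=True):
    cs,_=cv2.findContours(mask.astype(np.uint8),cv2.RETR_EXTERNAL,cv2.CHAIN_APPROX_NONE)
    c=max(cs,key=cv2.contourArea)[:,0,:]
    w=ray(n,c,z)*1000
    (x,y),(a,b),th=cv2.minAreaRect(w.astype(np.float32))
    return np.round([x,y,a,b,th],1)
E
python3 - <<'E'
from h import *
m=ctrl.camera_model("top");print(-m["R"].T@m["t"])
im=cv2.imread("pics/top0.png")
def crop(x,y):
    return cv2.resize(im[y-28:y+28,x-28:x+28],(260,260),interpolation=cv2.INTER_NEAREST)
cv2.imwrite("pics/c0.png",np.vstack([np.hstack([crop(160,252),crop(301,194)]),np.hstack([crop(383,244),crop(235,204)])]))
g=im.max(2); hsv=cv2.cvtColor(im,cv2.COLOR_BGR2HSV)
def reg(mk,x,y,r=30):
    o=np.zeros(mk.shape,bool);o[y-r:y+r,x-r:x+r]=mk[y-r:y+r,x-r:x+r];return o
S,V,H=hsv[...,1],hsv[...,2],hsv[...,0]
for p in [(165,262),(312,205),(281,190),(383,240),(385,255),(200,250),(235,204),(301,193)]: print(p,hsv[p[1],p[0]])
print("tile",rect("top",reg((S<70)&(V>120),160,252),.010))
print("tray",rect("top",reg((S<70)&(V>120),301,194),.014))
print("pad",rect("top",reg((V<60),383,244),.012))
print("cork",rect("top",reg((H>5)&(S>130)&(V>0),235,204,22),.010))
print("cap",rect("top",reg((S>150)&((H<6)|(H>174))&(V>80),155,251,14),.080))
print("brick",rect("top",reg((V>130),385,241,17),.042))
print("anvil",rect("top",reg((V<110),301,193,20),.063))
E
```

```text
[0.46664236 0.05548343 1.31745588]
(165, 262) [ 38  29 158]
(312, 205) [ 39  11 157]
(281, 190) [ 43  11 157]
(383, 240) [ 20  70 152]
(385, 255) [17 66 27]
(200, 250) [ 17 123 139]
(235, 204) [ 20 136 152]
(301, 193) [13 54 76]
tile [413.9 375.8 116.4 116.4  82.2]
tray [596.6 -89.5 112.4 141.9   9.8]
pad [ 432.8 -352.5  117.1  112.6   89.6]
cork [565.8 131.4 125.7 114.9  63.1]
cap [416.7 376.8  37.3  36.6  89.6]
brick [ 439.6 -350.    41.6   75.    43.5]
anvil [595.7 -84.9  41.2 104.4  30.4]
```

View pics/c0.png

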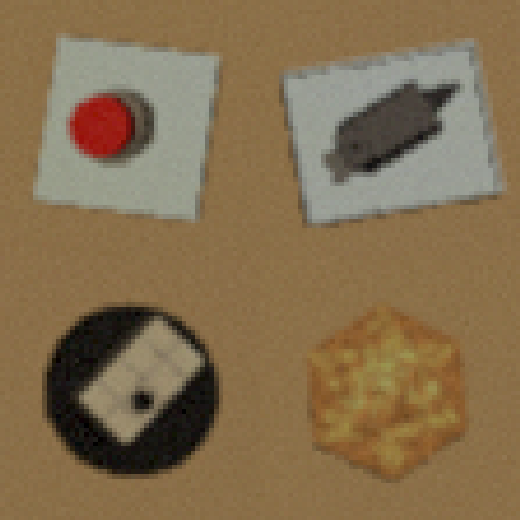

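Request:
step_arm --rows '[[0, [27, 30, -6], [0, 0, -0.11]], [0, [54, 60, -12], [0, 0, -0.22]], [0, [81, 90, -18], [0, 0, -0.33]], [0, [108, 120, -24], [0, 0, -0.44]], [0, [135, 150, -30], [0, 0, -0.55]]]'

```text
clock: 0.52
tool_pos: [0.307, -0.5012, 0.1959]
orientation: [180.0, -0.0, 162.9]
force: [1.3, -0.2, 0.7]
opening: 0.0877
gripper_force: 0.0
```

```bash
python3 - <<'E'
from h import *
im=cv2.imread("pics/side0.png"); hsv=cv2.cvtColor(im,cv2.COLOR_BGR2HSV)
H,S,V=hsv[...,0],hsv[...,1],hsv[...,2]
def reg(mk,x0,x1,y0,y1):
    o=np.zeros(mk.shape,bool);o[y0:y1,x0:x1]=mk[y0:y1,x0:x1];return o
print("tile",rect("side",reg((S<75)&(V>120),300,372,278,335),.010))
print("tray",rect("side",reg((S<75)&(V>120),230,290,145,192),.014))
print("pad",rect("side",reg((V<60),290,335,100,140),.012))
print("cap",rect("side",reg((S>150)&((H<6)|(H>174)),325,352,275,300),.080))
t=cv2.imread("pics/top0.png").max(2)[172:216,280:324]
print("anvil60", *[rect("top",np.pad((t<k),((172,0),(280,0))),.063) for k in (60,90)])
cv2.imwrite("pics/c1.png",np.hstack([cv2.resize(im[140:196,232:288],(390,390)),cv2.resize(cv2.imread("pics/top0.png")[172:216,280:324],(390,390))]))
E
```

```text
tile [415.1 375.1 114.5 113.4  82.2]
tray [597.  -92.7 111.  140.1   9.2]
pad [ 429.4 -336.8  119.4  113.7   15.9]
cap [417.8 381.5  51.8  38.9  85.5]
anvil60 [579.7 -88.5   7.1  56.9  26.1] [596.8 -86.8  38.  100.   30.5]
```

View pics/c1.png

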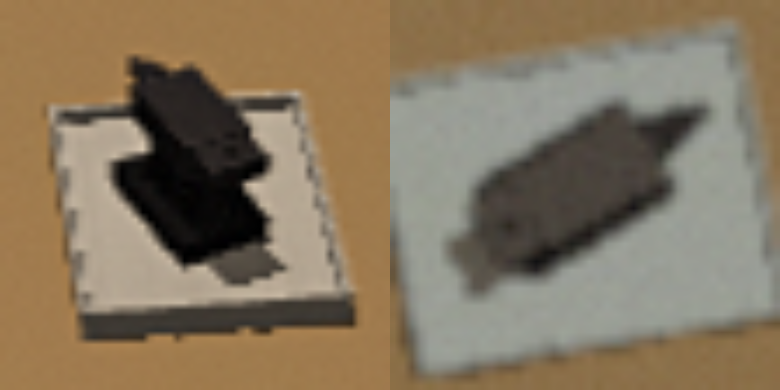

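The side view confirms the tile and tray. The lit grey anvil top shows its horn tip at about (315.5,184) and its heel end near (293,197) in the top picture. The pale patch at (289,202) is a shadow or reflection.

```bash
python3 - <<'E'
from h import *
print("pad",ray("top",[(382.8,243.6)],.012))
a=ray("top",[(315.4,183.7)],.055);b=ray("top",[(292.3,197.2)],.063);print("horn,heel",a,b,np.linalg.norm(a-b),np.degrees(np.arctan2(*(a-b)[0][::-1])))
im=cv2.imread("pics/top0.png"); V=im.max(2).copy()
# anvil's face: mid grey between dark sides and tray
k=np.zeros(V.shape,bool);k[176:212,286:320]=((V>62)&(V<95))[176:212,286:320]
k=cv2.morphologyEx(k.astype(np.uint8),cv2.MORPH_OPEN,np.ones((3,3)))
print("face",rect("top",k,.063))
b=np.zeros(V.shape,bool);b[224:260,366:400]=(V>100)[224:260,366:400]
print("brick",rect("top",b,.042))
E
```

```text
pad [[ 0.43222367 -0.35212176]]
horn,heel [[ 0.62456912 -0.13214615]] [[ 0.58117171 -0.05691895]] 0.08684737334912593 -60.020016899944814
face [593.2 -74.1  31.4  78.6  29.5]
brick [ 440.4 -349.3   43.9   79.6   43.5]
```

Request:
step_arm --rows '[[0, [27, 30, -12], [0, 0, -0.11]], [0, [54, 60, -24], [0, 0, -0.22]], [0, [81, 90, -36], [0, 0, -0.33]], [0, [108, 120, -48], [0, 0, -0.44]], [0, [134, 152, -60], [0, 0, -0.52]]]'

```text
clock: 0.93
tool_pos: [0.4395, -0.3514, 0.1368]
orientation: [180.0, -0.0, 133.1]
force: [-0.0, -0.1, -0.2]
opening: 0.0874
gripper_force: 0.0
```

Request:
step_arm --rows '[[0, [1, 2, -35], [0, 0, 0]], [0, [1, 2, -70], [0, 0, 0]], [0, [1, 2, -98], [0, 0, 0]], [0, [1, 2, -113], [0, 0, 0]], [0, [1, 2, -118], [0, 0, 0]]]'

```text
clock: 1.35
tool_pos: [0.4376, -0.35, 0.0162]
orientation: [-179.9, -0.3, 133.4]
force: [-0.8, 0.4, 0.8]
opening: 0.0877
gripper_force: 0.0
```

Request:
step_arm --rows '[[1, [0, 0, 0], [0, 0, 0]], [1, [0, 0, 0], [0, 0, 0]], [1, [0, 0, 0], [0, 0, 0]], [1, [0, 0, 0], [0, 0, 0]], [1, [0, 0, 0], [0, 0, 0]]]'

```text
clock: 1.77
tool_pos: [0.4402, -0.3515, 0.0206]
orientation: [179.9, 0.1, 133.4]
force: [-0.7, 0.1, 0.1]
opening: 0.0602
gripper_force: 0.0
```

Request:
step_arm --rows '[[1, [0, 0, 0], [0, 0, 0]], [1, [0, 0, 0], [0, 0, 0]], [1, [0, 0, 0], [0, 0, 0]], [1, [0, 0, 0], [0, 0, 0]], [1, [0, 0, 0], [0, 0, 0]]]'

```text
clock: 2.18
tool_pos: [0.4397, -0.3512, 0.0199]
orientation: [180.0, 0.0, 133.4]
force: [-1.0, 1.2, 6.0]
opening: 0.0448
gripper_force: 30.0
```

Request:
step_arm --rows '[[1, [0, 0, 15], [0, 0, 0]], [1, [0, 0, 40], [0, 0, 0]], [1, [2, 8, 72], [0, 0, 0]], [1, [8, 32, 95], [0, 0, 0]], [1, [16, 62, 110], [0, 0, 0]]]'

```text
clock: 2.6
tool_pos: [0.456, -0.2897, 0.1315]
orientation: [179.9, 0.1, 133.3]
force: [1.9, -0.6, -1.4]
opening: 0.0446
gripper_force: 30.0
```

Request:
step_arm --rows '[[1, [10, 38, 0], [0, 0, 0]], [1, [20, 76, 0], [0, 0, 0]], [1, [30, 114, 0], [0, 0, 0]], [1, [40, 152, 0], [0, 0, 0]], [1, [50, 190, 0], [0, 0, 0]]]'

```text
clock: 3.02
tool_pos: [0.5053, -0.0972, 0.1293]
orientation: [180.0, -0.0, 133.4]
force: [1.1, -0.4, -2.3]
opening: 0.0449
gripper_force: 30.0
```

Request:
step_arm --rows '[[1, [10, 38, 0], [0, 0, 0]], [1, [20, 76, 0], [0, 0, 0]], [1, [30, 114, 0], [0, 0, 0]], [1, [40, 152, 0], [0, 0, 0]], [1, [50, 190, 0], [0, 0, 0]]]'

```text
clock: 3.43
tool_pos: [0.5553, 0.0929, 0.1291]
orientation: [-180.0, -0.0, 133.4]
force: [1.8, -0.7, -3.4]
opening: 0.0448
gripper_force: 30.0
```

Request:
step_arm --rows '[[1, [6, 20, -10], [0, 0, 0]], [1, [11, 38, -35], [0, 0, 0]], [1, [11, 38, -65], [0, 0, 0]], [1, [11, 38, -88], [0, 0, 0]], [1, [11, 38, -100], [0, 0, 0]]]'

```text
clock: 3.85
tool_pos: [0.5644, 0.1286, 0.0258]
orientation: [-179.7, -0.1, 133.4]
force: [-0.5, -0.9, -1.7]
opening: 0.0452
gripper_force: 30.0
```

Request:
step_arm --rows '[[1, [0, 0, -4], [0, 0, 0]], [1, [0, 0, -8], [0, 0, 0]], [1, [0, 0, -10], [0, 0, 0]], [1, [0, 0, -10], [0, 0, 0]], [1, [0, 0, -10], [0, 0, 0]]]'

```text
clock: 4.27
tool_pos: [0.5671, 0.1291, 0.0203]
orientation: [179.9, 0.0, 133.4]
force: [-0.6, 0.5, -2.0]
opening: 0.0447
gripper_force: 30.0
```

Request:
step_arm --rows '[[1, [0, 0, -1], [0, 0, 0]], [1, [0, 0, -2], [0, 0, 0]], [1, [0, 0, -3], [0, 0, 0]], [1, [0, 0, -3], [0, 0, 0]], [1, [0, 0, -3], [0, 0, 0]]]'

```text
clock: 4.68
tool_pos: [0.567, 0.1291, 0.0179]
orientation: [179.9, 0.0, 133.4]
force: [-2.8, 0.8, 9.7]
opening: 0.0445
gripper_force: 30.0
```

Contact (force jumped to +9.7 N). Release and rise.

Request:
step_arm --rows '[[0, [0, 0, 0], [0, 0, 0]], [0, [0, 0, 0], [0, 0, 0]], [0, [0, 0, 0], [0, 0, 0]], [0, [0, 0, 0], [0, 0, 0]], [0, [0, 0, 0], [0, 0, 0]]]'

```text
clock: 5.1
tool_pos: [0.5666, 0.1289, 0.0164]
orientation: [-180.0, 0.0, 133.4]
force: [-0.2, -0.8, -0.2]
opening: 0.0727
gripper_force: 0.0
```

Request:
step_arm --rows '[[0, [0, 0, 20], [0, 0, 0]], [0, [0, 0, 55], [0, 0, 0]], [0, [0, 0, 90], [0, 0, 0]], [0, [4, -30, 100], [0, 0, -0.08]], [0, [10, -70, 102], [0, 0, -0.16]]]'

```text
clock: 5.52
tool_pos: [0.5788, 0.0609, 0.1222]
orientation: [179.6, 0.1, 124.3]
force: [1.0, -0.6, 0.2]
opening: 0.0871
gripper_force: 0.0
```

Request:
step_arm --rows '[[0, [5, -35, 0], [0, 0, -0.03]], [0, [10, -72, 0], [0, 0, -0.06]], [0, [16, -108, 0], [0, 0, -0.07]], [0, [20, -138, 0], [0, 0, -0.07]], [0, [22, -150, 0], [0, 0, -0.07]]]'

```text
clock: 5.93
tool_pos: [0.5985, -0.0945, 0.1182]
orientation: [-180.0, 0.0, 120.1]
force: [-0.0, 0.3, -0.5]
opening: 0.0876
gripper_force: 0.0
```

```bash
python3 - <<'E'
from h import *
o=ctrl.get_obs();print(o["tool_pos"],o["orientation"])
ims=[]
for n,(x,y),r in (("top",(301,194),60),("side",(260,165),60)):
    im=ctrl.snapshot(n); ims.append(cv2.resize(im[y-r:y+r,x-r:x+r,::-1],(390,390)))
cv2.imwrite("pics/a1.png",np.hstack(ims))
E
```

```text
[ 0.5984895  -0.09449221  0.11818429] [-1.79967558e+02  6.27210288e-03  1.20092318e+02]
```

View pics/a1.png

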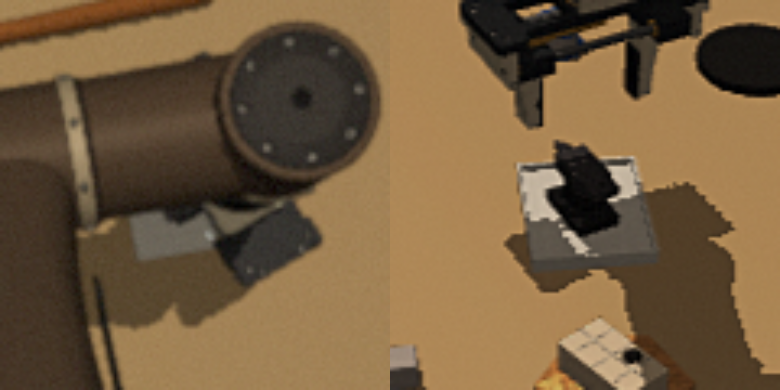

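The fingers straddle the anvil across its width, and the brick sits on the cork. Descend.

Request:
step_arm --rows '[[0, [1, 4, -25], [0, 0, 0]], [0, [1, 4, -50], [0, 0, 0]], [0, [1, 4, -70], [0, 0, 0]], [0, [1, 4, -80], [0, 0, 0]], [0, [1, 4, -83], [0, 0, 0]]]'

```text
clock: 6.45
tool_pos: [0.5983, -0.0863, 0.0335]
orientation: [-179.8, -0.1, 120.3]
force: [-0.8, -0.5, 0.8]
opening: 0.0872
gripper_force: 0.0
```

Request:
step_arm --rows '[[1, [0, 0, 0], [0, 0, 0]], [1, [0, 0, 0], [0, 0, 0]], [1, [0, 0, 0], [0, 0, 0]], [1, [0, 0, 0], [0, 0, 0]], [1, [0, 0, 0], [0, 0, 0]]]'

```text
clock: 6.87
tool_pos: [0.6001, -0.087, 0.0364]
orientation: [179.9, 0.0, 120.2]
force: [0.8, -0.3, -0.5]
opening: 0.0598
gripper_force: 0.0
```

Request:
step_arm --rows '[[1, [0, 0, 0], [0, 0, 0]], [1, [0, 0, 0], [0, 0, 0]], [1, [0, 0, 0], [0, 0, 0]], [1, [0, 0, 0], [0, 0, 0]], [1, [0, 0, 0], [0, 0, 0]]]'

```text
clock: 7.28
tool_pos: [0.5985, -0.0876, 0.0353]
orientation: [-179.9, -0.0, 120.2]
force: [-3.8, -1.4, 3.9]
opening: 0.0298
gripper_force: 30.0
```

Request:
step_arm --rows '[[1, [0, 0, 0], [0, 0, 0]], [1, [0, 0, 0], [0, 0, 0]], [1, [0, 0, 0], [0, 0, 0]], [1, [0, 0, 0], [0, 0, 0]], [1, [0, 0, 0], [0, 0, 0]]]'

```text
clock: 7.7
tool_pos: [0.5985, -0.0876, 0.0353]
orientation: [-179.9, -0.0, 120.2]
force: [-5.3, -3.3, 5.4]
opening: 0.0299
gripper_force: 30.0
```

Request:
step_arm --rows '[[1, [0, 0, 8], [0, 0, 0]], [1, [0, 0, 22], [0, 0, 0]], [1, [0, 0, 40], [0, 0, 0]], [1, [-5, -8, 56], [0, 0, 0]], [1, [-15, -24, 65], [0, 0, 0]]]'

```text
clock: 8.12
tool_pos: [0.5864, -0.1097, 0.1018]
orientation: [179.8, 0.0, 120.3]
force: [0.3, -0.7, -7.4]
opening: 0.0297
gripper_force: 30.0
```

Request:
step_arm --rows '[[1, [-14, -22, 0], [0, 0, 0]], [1, [-28, -44, 0], [0, 0, 0]], [1, [-42, -66, 0], [0, 0, 0]], [1, [-56, -88, 0], [0, 0, 0]], [1, [-70, -110, 0], [0, 0, 0]]]'

```text
clock: 8.53
tool_pos: [0.5136, -0.2215, 0.0999]
orientation: [180.0, -0.1, 120.2]
force: [0.7, -0.3, -8.6]
opening: 0.0299
gripper_force: 30.0
```

Request:
step_arm --rows '[[1, [-14, -22, 0], [0, 0, 0]], [1, [-28, -44, 0], [0, 0, 0]], [1, [-42, -66, 0], [0, 0, 0]], [1, [-56, -88, 0], [0, 0, 0]], [1, [-70, -110, 0], [0, 0, 0]]]'

```text
clock: 8.95
tool_pos: [0.4437, -0.3315, 0.0999]
orientation: [180.0, -0.1, 120.2]
force: [0.9, -0.2, -6.7]
opening: 0.0301
gripper_force: 30.0
```

Request:
step_arm --rows '[[1, [-9, -12, -6], [0, 0, 0]], [1, [-13, -18, -20], [0, 0, 0]], [1, [-13, -18, -38], [0, 0, 0]], [1, [-13, -18, -50], [0, 0, 0]], [1, [-13, -18, -56], [0, 0, 0]]]'

```text
clock: 9.37
tool_pos: [0.4303, -0.3485, 0.0423]
orientation: [-179.9, -0.2, 120.2]
force: [-0.7, -0.7, -7.7]
opening: 0.0297
gripper_force: 30.0
```

Request:
step_arm --rows '[[1, [0, 0, -1], [0, 0, 0]], [1, [0, 0, -2], [0, 0, 0]], [1, [0, 0, -3], [0, 0, 0]], [1, [0, 0, -4], [0, 0, 0]], [1, [0, 0, -4], [0, 0, 0]]]'

```text
clock: 9.78
tool_pos: [0.432, -0.3491, 0.0409]
orientation: [180.0, 0.0, 120.2]
force: [-0.6, 0.8, -7.3]
opening: 0.0298
gripper_force: 30.0
```

Request:
step_arm --rows '[[1, [-1, 0, -1], [0, 0, 0]], [1, [-1, 0, -2], [0, 0, 0]], [1, [-1, 0, -2], [0, 0, 0]], [1, [-1, 0, -2], [0, 0, 0]], [1, [-1, 0, -2], [0, 0, 0]]]'

```text
clock: 10.2
tool_pos: [0.4308, -0.3492, 0.0393]
orientation: [180.0, 0.0, 120.2]
force: [-2.9, 3.1, 6.5]
opening: 0.0295
gripper_force: 30.0
```

Contact. Release and rise.

Request:
step_arm --rows '[[0, [0, 0, 0], [0, 0, 0]], [0, [0, 0, 0], [0, 0, 0]], [0, [0, 0, 0], [0, 0, 0]], [0, [0, 0, 0], [0, 0, 0]], [0, [0, 0, 0], [0, 0, 0]]]'

```text
clock: 10.62
tool_pos: [0.4308, -0.3493, 0.0384]
orientation: [180.0, 0.0, 120.2]
force: [0.7, -0.8, 0.8]
opening: 0.0575
gripper_force: 0.0
```

Request:
step_arm --rows '[[0, [0, 0, 20], [0, 0, 0]], [0, [0, 0, 50], [0, 0, 0]], [0, [0, 0, 80], [0, 0, 0]], [0, [5, 20, 105], [0, 0, 0.12]], [0, [8, 55, 115], [0, 0, 0.24]]]'

```text
clock: 11.03
tool_pos: [0.4407, -0.2962, 0.1569]
orientation: [179.9, 0.3, 134.2]
force: [2.1, 0.8, 1.4]
opening: 0.0859
gripper_force: 0.0
```

Request:
step_arm --rows '[[0, [3, 40, 0], [0, 0, 0.12]], [0, [6, 80, 0], [0, 0, 0.24]], [0, [9, 120, 0], [0, 0, 0.36]], [0, [12, 160, 0], [0, 0, 0.48]], [0, [15, 200, 0], [0, 0, 0.6]]]'

```text
clock: 11.45
tool_pos: [0.4534, -0.0924, 0.1537]
orientation: [180.0, 0.0, 168.7]
force: [0.6, 0.4, -0.1]
opening: 0.0877
gripper_force: 0.0
```

Request:
step_arm --rows '[[0, [0, 40, 0], [0, 0, 0.04]], [0, [0, 80, 0], [0, 0, 0.08]], [0, [0, 120, 0], [0, 0, 0.12]], [0, [0, 160, 0], [0, 0, 0.15]], [0, [0, 200, 0], [0, 0, 0.18]]]'

```text
clock: 11.87
tool_pos: [0.4532, 0.108, 0.1538]
orientation: [180.0, 0.0, 178.8]
force: [0.7, -0.5, -0.0]
opening: 0.0878
gripper_force: 0.0
```

```bash
python3 - <<'E'
from h import *
im=ctrl.snapshot("top"); sd=ctrl.snapshot("side")
cv2.imwrite("pics/top2.png",im[:,:,::-1]);cv2.imwrite("pics/side2.png",sd[:,:,::-1])
a=cv2.resize(im[214:274,353:413,::-1],(390,390));b=cv2.resize(sd[90:150,285:345,::-1],(390,390))
cv2.imwrite("pics/c2.png",np.hstack([a,b]))
E
```

```text
(no output)
```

View pics/c2.png

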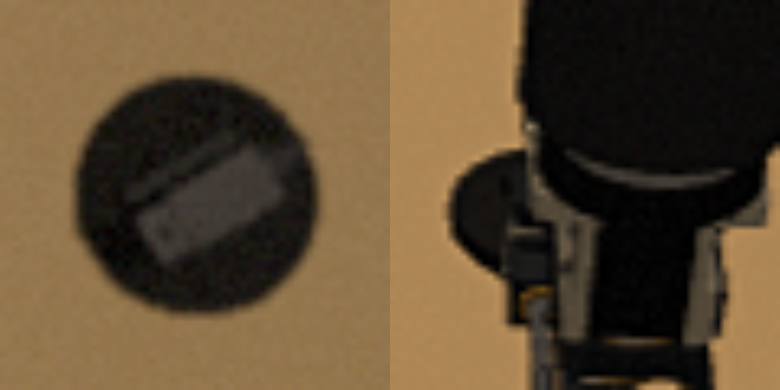

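View pics/top2.png

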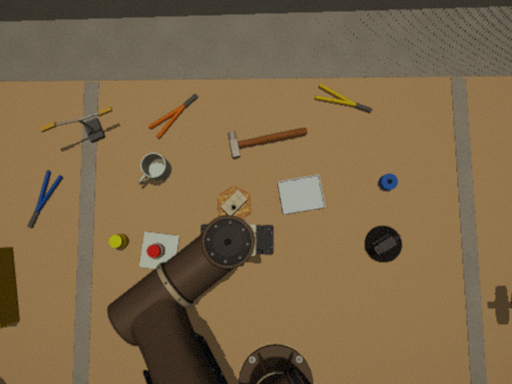

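The anvil stands on the pad with its top at (384.8,245.2) in the top picture. The tray is empty, the brick is on the cork at (234,204) and the jar is still on the tile.

```bash
python3 - <<'E'
from h import *
im=cv2.imread("pics/top2.png")[...,::-1].max(2)
c=ray("top",[(384.8,245.2)],.067)[0]; print(c*1000, c*1000+9*np.array([.5,-.866]))
k=np.zeros(im.shape,bool);k[225:262,364:402]=(im>48)[225:262,364:402]
for t in (44,50,56):
    k=np.zeros(im.shape,bool);k[232:258,370:399]=(im>t)[232:258,370:399];print(rect("top",k,.067))
h=cv2.cvtColor(cv2.imread("pics/top2.png"),cv2.COLOR_BGR2HSV)
k=np.zeros(im.shape,bool);k[190:216,220:250]=((h[...,1]<105)&(h[...,2]>110))[190:216,220:250];print("brick",rect("top",k,.040))
E
```

```text
[ 428.70175497 -340.93344905] [ 433.20175497 -348.72744905]
[ 431.5 -346.3   30.9   80.3   28.6]
[ 428.7 -341.6   28.1   68.5   29.9]
[ 428.4 -341.6   28.    65.6   30.9]
brick [567.8 130.5  45.8  77.4  44.8]
```

Request:
step_arm --rows '[[0, [-4, 34, 0], [0, 0, 0]], [0, [-8, 68, 0], [0, 0, 0]], [0, [-12, 102, 0], [0, 0, 0]], [0, [-16, 136, 0], [0, 0, 0]], [0, [-20, 170, 0], [0, 0, 0]]]'

```text
clock: 12.38
tool_pos: [0.4333, 0.2772, 0.1535]
orientation: [180.0, 0.0, 178.6]
force: [0.5, -0.4, 0.5]
opening: 0.0878
gripper_force: 0.0
```

Request:
step_arm --rows '[[0, [-4, 34, 0], [0, 0, 0]], [0, [-8, 68, 0], [0, 0, 0]], [0, [-12, 90, 0], [0, 0, 0]], [0, [-16, 98, -10], [0, 0, 0]], [0, [-16, 98, -30], [0, 0, 0]]]'

```text
clock: 12.8
tool_pos: [0.4181, 0.3768, 0.1246]
orientation: [179.8, 0.1, 178.8]
force: [0.1, 0.8, -0.6]
opening: 0.0873
gripper_force: 0.0
```

Request:
step_arm --rows '[[0, [-1, 0, -25], [0, 0, 0]], [0, [-1, 0, -50], [0, 0, 0]], [0, [-1, 0, -72], [0, 0, 0]], [0, [-1, 0, -84], [0, 0, 0]], [0, [-1, 0, -87], [0, 0, 0]]]'

```text
clock: 13.22
tool_pos: [0.4156, 0.3714, 0.0335]
orientation: [-179.8, -0.1, 178.6]
force: [0.3, 0.1, -0.3]
opening: 0.0877
gripper_force: 0.0
```

Request:
step_arm --rows '[[1, [0, 0, 0], [0, 0, 0]], [1, [0, 0, 0], [0, 0, 0]], [1, [0, 0, 0], [0, 0, 0]], [1, [0, 0, 0], [0, 0, 0]], [1, [0, 0, 0], [0, 0, 0]]]'

```text
clock: 13.63
tool_pos: [0.4169, 0.3743, 0.0374]
orientation: [179.9, 0.0, 178.7]
force: [-0.9, 0.7, 0.2]
opening: 0.0595
gripper_force: 0.0
```

Request:
step_arm --rows '[[1, [0, 0, 0], [0, 0, 0]], [1, [0, 0, 0], [0, 0, 0]], [1, [0, 0, 0], [0, 0, 0]], [1, [0, 0, 0], [0, 0, 0]], [1, [0, 0, 0], [0, 0, 0]]]'

```text
clock: 14.05
tool_pos: [0.4168, 0.3743, 0.0369]
orientation: [180.0, 0.0, 178.7]
force: [-0.8, -0.3, 5.2]
opening: 0.045
gripper_force: 30.0
```

Request:
step_arm --rows '[[1, [0, 0, 10], [0, 0, 0]], [1, [0, 0, 30], [0, 0, 0]], [1, [0, 0, 55], [0, 0, 0]], [1, [4, -10, 75], [0, 0, 0]], [1, [12, -30, 85], [0, 0, 0]]]'

```text
clock: 14.47
tool_pos: [0.4291, 0.3457, 0.1243]
orientation: [179.9, 0.1, 178.8]
force: [1.4, 0.5, -1.9]
opening: 0.0448
gripper_force: 30.0
```

Request:
step_arm --rows '[[1, [11, -29, 0], [0, 0, 0]], [1, [22, -58, 0], [0, 0, 0]], [1, [33, -87, 0], [0, 0, 0]], [1, [44, -116, 0], [0, 0, 0]], [1, [56, -145, 0], [0, 0, 0]]]'

```text
clock: 14.88
tool_pos: [0.4843, 0.1972, 0.1218]
orientation: [-180.0, -0.0, 178.7]
force: [0.8, 0.3, -1.5]
opening: 0.0448
gripper_force: 30.0
```

Request:
step_arm --rows '[[1, [11, -29, 0], [0, 0, 0]], [1, [22, -58, 0], [0, 0, 0]], [1, [33, -87, 0], [0, 0, 0]], [1, [44, -116, 0], [0, 0, 0]], [1, [56, -145, 0], [0, 0, 0]]]'

```text
clock: 15.3
tool_pos: [0.5403, 0.0522, 0.1217]
orientation: [-180.0, -0.0, 178.7]
force: [1.1, 0.2, -2.0]
opening: 0.0451
gripper_force: 30.0
```

Request:
step_arm --rows '[[1, [11, -29, 0], [0, 0, 0]], [1, [22, -58, 0], [0, 0, 0]], [1, [33, -87, 0], [0, 0, 0]], [1, [42, -112, 0], [0, 0, 0]], [1, [50, -132, 0], [0, 0, 0]]]'

```text
clock: 15.72
tool_pos: [0.5904, -0.0802, 0.1214]
orientation: [-180.0, -0.1, 178.6]
force: [0.7, -0.4, -1.4]
opening: 0.0448
gripper_force: 30.0
```

Request:
step_arm --rows '[[1, [5, -8, -10], [0, 0, 0]], [1, [7, -11, -32], [0, 0, 0]], [1, [7, -11, -57], [0, 0, 0]], [1, [7, -11, -75], [0, 0, 0]], [1, [7, -11, -82], [0, 0, 0]]]'

```text
clock: 16.13
tool_pos: [0.5951, -0.0891, 0.0361]
orientation: [-180.0, -0.3, 178.6]
force: [-0.8, 0.4, -1.5]
opening: 0.0448
gripper_force: 30.0
```

Request:
step_arm --rows '[[1, [0, 0, -1], [0, 0, 0]], [1, [0, 0, -2], [0, 0, 0]], [1, [0, 0, -3], [0, 0, 0]], [1, [0, 0, -3], [0, 0, 0]], [1, [0, 0, -3], [0, 0, 0]]]'

```text
clock: 16.55
tool_pos: [0.5982, -0.0889, 0.0375]
orientation: [180.0, 0.1, 178.7]
force: [0.2, 0.5, -1.8]
opening: 0.0449
gripper_force: 30.0
```

Request:
step_arm --rows '[[1, [-1, -2, -1], [0, 0, 0]], [1, [-1, -2, -2], [0, 0, 0]], [1, [-1, -2, -3], [0, 0, 0]], [1, [-1, -2, -3], [0, 0, 0]], [1, [-1, -2, -3], [0, 0, 0]]]'

```text
clock: 16.97
tool_pos: [0.5968, -0.0913, 0.0349]
orientation: [-180.0, 0.1, 178.7]
force: [-3.9, 0.7, 10.0]
opening: 0.0448
gripper_force: 30.0
```

Request:
step_arm --rows '[[0, [0, 0, 0], [0, 0, 0]], [0, [0, 0, 0], [0, 0, 0]], [0, [0, 0, 0], [0, 0, 0]], [0, [0, 0, 0], [0, 0, 0]], [0, [0, 0, 0], [0, 0, 0]]]'

```text
clock: 17.38
tool_pos: [0.5965, -0.0911, 0.0333]
orientation: [-180.0, -0.0, 178.7]
force: [0.4, 0.6, -0.1]
opening: 0.0724
gripper_force: 0.0
```

Request:
step_arm --rows '[[0, [0, 0, 18], [0, 0, 0]], [0, [0, 0, 45], [0, 0, 0]], [0, [0, 0, 75], [0, 0, 0]], [0, [0, 0, 95], [0, 0, 0]], [0, [-2, 15, 105], [0, 0, -0.1]]]'

```text
clock: 17.8
tool_pos: [0.5961, -0.0774, 0.1415]
orientation: [180.0, 0.2, 173.0]
force: [-0.3, 1.1, -0.8]
opening: 0.0877
gripper_force: 0.0
```

Request:
step_arm --rows '[[0, [-5, 35, 0], [0, 0, -0.12]], [0, [-10, 75, 0], [0, 0, -0.24]], [0, [-16, 115, 0], [0, 0, -0.36]], [0, [-22, 155, 0], [0, 0, -0.48]], [0, [-27, 193, 0], [0, 0, -0.6]]]'

```text
clock: 18.22
tool_pos: [0.5678, 0.1134, 0.1385]
orientation: [180.0, 0.0, 139.2]
force: [0.7, -1.0, -0.5]
opening: 0.0878
gripper_force: 0.0
```

Request:
step_arm --rows '[[0, [0, 12, -10], [0, 0, -0.06]], [0, [0, 17, -45], [0, 0, -0.09]], [0, [0, 17, -80], [0, 0, -0.09]], [0, [0, 17, -110], [0, 0, -0.09]], [0, [0, 17, -120], [0, 0, -0.09]]]'

```text
clock: 18.63
tool_pos: [0.5656, 0.1278, 0.0141]
orientation: [-179.7, -0.1, 134.4]
force: [-1.0, -0.5, -0.0]
opening: 0.0881
gripper_force: 0.0
```

Request:
step_arm --rows '[[1, [0, 0, 0], [0, 0, 0]], [1, [0, 0, 0], [0, 0, 0]], [1, [0, 0, 0], [0, 0, 0]], [1, [0, 0, 0], [0, 0, 0]], [1, [0, 0, 0], [0, 0, 0]]]'

```text
clock: 19.05
tool_pos: [0.5694, 0.1292, 0.0202]
orientation: [179.8, 0.0, 134.4]
force: [0.4, -0.8, 1.4]
opening: 0.0599
gripper_force: 0.0
```

Request:
step_arm --rows '[[1, [0, 0, 0], [0, 0, 0]], [1, [0, 0, 0], [0, 0, 0]], [1, [0, 0, 0], [0, 0, 0]], [1, [0, 0, 0], [0, 0, 0]], [1, [0, 0, 0], [0, 0, 0]]]'

```text
clock: 19.47
tool_pos: [0.5686, 0.1288, 0.0192]
orientation: [180.0, 0.0, 134.4]
force: [-1.7, -0.5, 6.5]
opening: 0.045
gripper_force: 30.0
```

Request:
step_arm --rows '[[1, [0, 0, 12], [0, 0, 0]], [1, [0, 0, 35], [0, 0, 0]], [1, [0, 0, 65], [0, 0, 0]], [1, [-6, 10, 90], [0, 0, 0.05]], [1, [-18, 30, 105], [0, 0, 0.12]]]'

```text
clock: 19.88
tool_pos: [0.5516, 0.1583, 0.1259]
orientation: [179.9, 0.1, 141.3]
force: [0.4, 0.6, -1.8]
opening: 0.0445
gripper_force: 30.0
```

Request:
step_arm --rows '[[1, [-14, 23, 0], [0, 0, 0.08]], [1, [-28, 46, 0], [0, 0, 0.16]], [1, [-42, 69, 0], [0, 0, 0.24]], [1, [-56, 92, 0], [0, 0, 0.32]], [1, [-70, 115, 0], [0, 0, 0.4]]]'

```text
clock: 20.3
tool_pos: [0.4792, 0.2746, 0.1232]
orientation: [-180.0, -0.0, 164.4]
force: [0.0, 0.1, -2.4]
opening: 0.0448
gripper_force: 30.0
```

Request:
step_arm --rows '[[1, [-14, 23, 0], [0, 0, 0.07]], [1, [-28, 46, 0], [0, 0, 0.14]], [1, [-42, 69, 0], [0, 0, 0.14]], [1, [-54, 88, 0], [0, 0, 0.14]], [1, [-62, 98, 0], [0, 0, 0.14]]]'

```text
clock: 20.72
tool_pos: [0.4171, 0.3737, 0.1232]
orientation: [180.0, -0.0, 172.3]
force: [1.2, 0.7, -1.8]
opening: 0.0444
gripper_force: 30.0
```

Request:
step_arm --rows '[[1, [-1, 2, -20], [0, 0, 0]], [1, [-1, 2, -48], [0, 0, 0]], [1, [-1, 2, -75], [0, 0, 0]], [1, [-1, 2, -92], [0, 0, 0]], [1, [-1, 2, -100], [0, 0, 0]]]'

```text
clock: 21.13
tool_pos: [0.4163, 0.3719, 0.0206]
orientation: [-179.8, -0.1, 172.2]
force: [-0.3, -0.5, -1.2]
opening: 0.0447
gripper_force: 30.0
```

Request:
step_arm --rows '[[1, [0, 0, -1], [0, 0, 0]], [1, [0, 0, -2], [0, 0, 0]], [1, [0, 0, -3], [0, 0, 0]], [1, [0, 0, -3], [0, 0, 0]], [1, [0, 0, -3], [0, 0, 0]]]'

```text
clock: 21.55
tool_pos: [0.4178, 0.3744, 0.0215]
orientation: [179.9, 0.0, 172.2]
force: [0.4, 0.3, -2.1]
opening: 0.0449
gripper_force: 30.0
```

Request:
step_arm --rows '[[1, [-1, 1, -1], [0, 0, 0]], [1, [-1, 1, -2], [0, 0, 0]], [1, [-1, 1, -3], [0, 0, 0]], [1, [-1, 1, -3], [0, 0, 0]], [1, [-1, 1, -3], [0, 0, 0]]]'

```text
clock: 21.97
tool_pos: [0.4165, 0.3753, 0.0191]
orientation: [179.9, 0.0, 172.3]
force: [-4.5, -2.9, 13.3]
opening: 0.0447
gripper_force: 30.0
```

Contact; release, rise and move clear towards the middle.

Request:
step_arm --rows '[[0, [0, 0, 0], [0, 0, 0]], [0, [0, 0, 0], [0, 0, 0]], [0, [0, 0, 0], [0, 0, 0]], [0, [0, 0, 0], [0, 0, 0]], [0, [0, 0, 0], [0, 0, 0]]]'

```text
clock: 22.38
tool_pos: [0.4164, 0.3748, 0.0173]
orientation: [-180.0, -0.0, 172.2]
force: [0.3, -0.2, 0.1]
opening: 0.0726
gripper_force: 0.0
```

Request:
step_arm --rows '[[0, [0, 0, 20], [0, 0, 0]], [0, [0, 0, 50], [0, 0, 0]], [0, [0, 0, 85], [0, 0, 0]], [0, [5, -15, 115], [0, 0, 0]], [0, [10, -45, 130], [0, 0, 0]]]'

```text
clock: 22.8
tool_pos: [0.428, 0.3328, 0.1512]
orientation: [179.7, 0.2, 172.4]
force: [1.8, 0.4, 0.5]
opening: 0.0875
gripper_force: 0.0
```

Request:
step_arm --rows '[[0, [2, -38, 0], [0, 0, 0]], [0, [4, -76, 0], [0, 0, 0]], [0, [6, -114, 0], [0, 0, 0]], [0, [8, -150, 0], [0, 0, 0]], [0, [10, -180, 0], [0, 0, 0]]]'

```text
clock: 23.22
tool_pos: [0.4358, 0.1475, 0.1474]
orientation: [180.0, -0.0, 172.2]
force: [0.2, 0.3, -1.1]
opening: 0.0875
gripper_force: 0.0
```

Request:
step_arm --rows '[[0, [0, -30, 0], [0, 0, 0]], [0, [0, -50, 0], [0, 0, 0]], [0, [0, -60, 0], [0, 0, 0]], [0, [0, -60, 0], [0, 0, 0]], [0, [0, -60, 0], [0, 0, 0]]]'

```text
clock: 23.63
tool_pos: [0.4366, 0.0898, 0.1475]
orientation: [180.0, 0.0, 172.2]
force: [0.4, 0.8, 0.1]
opening: 0.0875
gripper_force: 0.0
```

```bash
python3 - <<'E'
from h import *
for n in ("top","side"): cv2.imwrite(f"pics/{n}3.png",ctrl.snapshot(n)[:,:,::-1])
t=cv2.imread("pics/top3.png");s=cv2.imread("pics/side3.png")
f=lambda a,x,y,r:cv2.resize(a[y-r:y+r,x-r:x+r],(260,260))
cv2.imwrite("pics/c3.png",np.vstack([np.hstack([f(t,160,252,30),f(t,301,194,30),f(t,383,244,30)]),np.hstack([f(s,337,306,40),f(s,260,160,40),f(s,312,118,40)])]))
h=cv2.cvtColor(t,cv2.COLOR_BGR2HSV);H,S,V=h[...,0],h[...,1],h[...,2]
def reg(mk,x,y,r):
    o=np.zeros(mk.shape,bool);o[y-r:y+r,x-r:x+r]=mk[y-r:y+r,x-r:x+r];return o
print("cap",rect("top",reg((S>150)&((H<6)|(H>174))&(V>80),305,194,25),.078))
print("brick",rect("top",reg((S>48)&(S<105)&(V>110),159,252,15),.040))
E
```

```text
cap [595.9 -87.8  34.4  37.9  88.9]
brick [416.2 376.6  44.5  80.1  82.3]
```

View pics/c3.png

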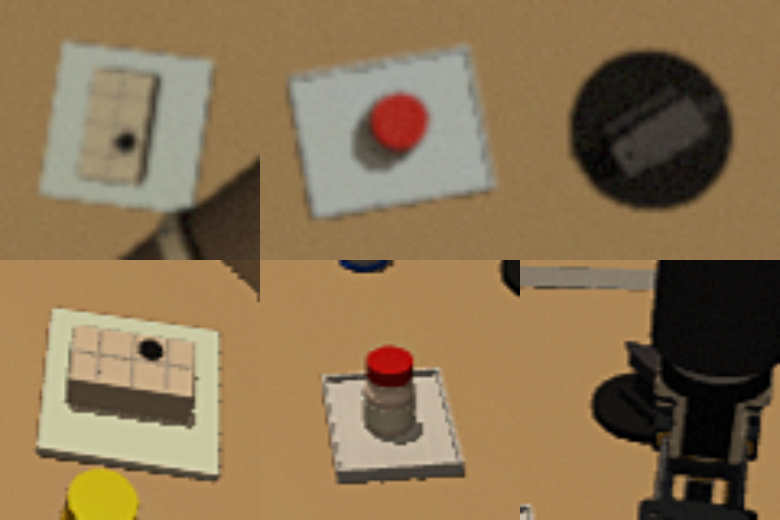

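View pics/top3.png

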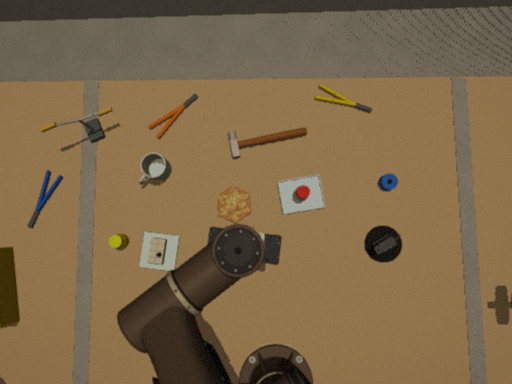

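The pictures show the brick centred on the tile (157,251), the jar upright in the tray (303,192) and the anvil on the pad (384,245). All are within about 3 mm of centre. The mug, spool and hammer haven't moved, and the arm is clear.

```bash
python3 -c "
from plant import ctrl
print(ctrl.close_job())"
```

```text
the job is handed in; nothing more can be done
None
```

The job is handed in at about 24 s: the anvil is on the rubber pad, the brick on the tile and the jar in the tray, each upright and within about 3–4 mm of centre by the camera, and the mug, spool and hammer were left alone.

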